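# Hang the slide basket in the rinsing trough under its keeper

## Task

Pick up the slide basket and hook its bent lip fully down over the rim of the trough's near wall, to the right of the keeper hood, so that the basket hangs inside. Then, keeping it down on the rim, slide it left under the hood until the lip gently touches and presses on the stop screw for a moment, and leave it hanging there, upright and still. Do not force the rim or the stop, and leave the other things where they are.

Things in the scene. Friction and masses are not known exactly. Their poses are not given: they have to be found in the camera images.
- basket: Steel slide basket holding glass slides, upright and loose on the bench, 0.2 to 0.45 kg. Origin: centre of the underside of its floor; z up, y along the bent lip, lip on the -x side. Box x -23..23, y -32..32, z 0..60 mm (slides to z 77). Its back plate (x -23..-20) rises to z 88 and is bent over outward into the lip.
- lip (a point): Centre of the ceiling of the basket's lip slot, at basket (-27, 0, 85) mm; basket axes. The slot is 8 mm wide in x, open downward, between back plate and outer flange (x -34..-31 of the basket, down to z 67, then flared outward to z 59, x -38). Top sheet 3 mm. Lip and flange run basket y -45..45.
- bar (a point): Centre of the basket's black grip bar, at basket (0, 0, 136) mm; basket axes. Bar 12 (x) by 66 (y) by 22 (z) mm, on uprights at y +-30 mm: pinch it across its 12 mm, from above.
- trough: Open, empty steel trough, fixed. Origin: centre of its footprint at bench height; z up, x away from the robot, y along its length to the left. Outside 150 (x) by 260 (y) mm, walls 4 mm, rim z 110, inner floor z 12. The basket hangs inside on the near long wall with its axes along the trough's: seated, the basket's origin is at trough z 25, x -48..-44 mm.
- near_rim (a point): Middle of the top of the near wall, trough (-73, 0, 110) mm; trough axes. Wall is trough x -75..-71. The basket can be lowered freely onto this rim with its origin between trough y -88 and +22 mm; farther left the hood is in the way, and the lip must be slid in under it along the rim.
- hood (a point): Underside of the keeper hood at its right edge, trough (-75, 85, 116) mm; trough axes. The dark flat hood at the left end of the near wall covers trough y 85..118, x -92..-58, 6 mm above the rim; its mouth flares upward to the right (to y 73); top at most 17 mm above the rim.
- stop_block: Dark clamp block outside the near wall's left end, fixed, 20x14x29 mm; origin trough (-85, 125, 106) mm. A stiff 10 mm steel stop screw stands out of it to trough -y below the hood, in the way of the flange's left end. Its reach varies and is not measured: tip at trough y 92..114, so the basket's origin stops at y 47..69. Touch with 1 to 6 N for 0.3 s; over 10 N there, or 25 N on the trough, is forcing.
- by_beaker: Bystander: clear open beaker, 70 mm wide, 86 mm high; origin at the centre of its underside. Leave it where it is.
- by_wash_bottle: Bystander: round plastic bottle, 68 mm wide, 164 mm high; origin at the centre of its underside. Leave it where it is.
- by_reagent_6: Bystander: small bottle, 40 mm wide, 95 mm high; origin at the centre of its underside. Leave it where it is.
- by_dish_d: Bystander: flat culture dish, 91 mm across, 14 mm high; origin at the centre of its underside. Leave it where it is.
Things that resemble listed ones, but are neither listed nor needed, are in the scene too. What is shaped like the basket but blue or purple is not meant.

How it is judged:
On the way, in this order (a step that is already met when the one before it is completed fails the run):
1. the basket hangs fully down on the near rim, to the right of the hood (origin at trough y below 30 mm) (z of basket in the frame of trough between 0.021 and 0.0285 m and x of basket in the frame of trough between -0.054 and -0.038 m and angle between basket's own z axis and vertical below 0.1 rad and angle between the x axis of basket and the x axis of trough, either way round below 0.1 rad and y of basket in the frame of trough below 0.03 m and contact force between basket and trough above 0.3 N), for 0.1 s.
2. down on the rim and under the hood, the lip presses on the stop screw with at least 0.7 N (z of basket in the frame of trough between 0.021 and 0.0285 m and x of basket in the frame of trough between -0.054 and -0.038 m and angle between basket's own z axis and vertical below 0.1 rad and angle between the x axis of basket and the x axis of trough, either way round below 0.1 rad and y of basket in the frame of trough above 0.043 m and contact force between basket and stop_block above 0.7 N), for 0.15 s.
At the end, for the whole second after the job is handed in: The basket hangs inside the trough on the near wall, its lip fully down on the rim (basket origin 21 to 28.5 mm above trough origin, trough x -54 to -38 mm), under the hood where the stop is (origin at trough y 43 to 73 mm), within 0.1 rad of upright and of square to the wall, released and at rest (z of basket in the frame of trough between 0.021 and 0.0285 m and x of basket in the frame of trough between -0.054 and -0.038 m and angle between basket's own z axis and vertical below 0.1 rad and angle between the x axis of basket and the x axis of trough, either way round below 0.1 rad and y of basket in the frame of trough between 0.043 and 0.073 m and linear speed of basket below 0.02 m/s and angular speed of basket below 0.2 rad/s); the robot touches nothing.
It fails at once if the basket loads the stop with more than 10 N (contact force between basket and stop_block above 10 N).
It fails at once if the basket loads the trough with more than 25 N (contact force between basket and trough above 25 N).
It fails at once if a bystander is moved more than 30 mm (distance of any of by_beaker, by_wash_bottle, by_reagent_6, by_dish_d from where it was at the start of the episode above 0.03 m).
It also fails if it takes over 72 s, if anything falls off the work surface, if the arm or the gripper's body presses on something with over 40 N, if the wrist force passes 120 N, or if a joint passes its speed limit or range.

## Robot

A 6-joint arm with a two-finger parallel gripper is mounted at the origin on a cart in front of the work surface, level with it; the furniture and walls round the work are solid. World frame = base frame: x ahead of the robot, y to its left, z up, the work surface at z = 0. Lengths are in m, angles in rad, forces in N, time in s.
With the tool pointing down it reaches from about 0.35 to 0.85 m from the base axis. Payload 8.1 kg.
Tool frame: the origin (TCP) lies between the finger pads; the fingertips stand 11 mm ahead of it and the grasp point (between the pads) lies 8 mm behind it (tips_ahead is the z of the fingertips in the tool frame, in m); z points along the fingers, y is the line along which they close (so a half turn about z gives the same grasp; the last joint's range is limited). The gripper opens to 93 mm and grips with 3 to 60 N. Pads are 15 mm wide; open, the fingers measure 128 mm over their backs; the gripper's body (75 mm by 188 mm) begins 65 mm behind the grasp point.
Start: joints at [-1.297, 0.13, 1.488, -0, 1.523, -0.085], TCP at [0.211, -0.562, 0.23] pointing down, gripper open.
Joint ranges: [-2.96, 2.96], [-0.89, 2.26], [0.02, 2.5], [-1.34, 4.48], [0, 2.73], [-2.66, 2.66]. Speed limits (rad/s): [2.39, 2.39, 2.79, 3.14, 3.14, 3.14].

## Interface

Orientations are given as a rotation vector (axis times angle).
In Python, from plant import read_state, read_camera, close_job, tips_ahead gives the robot as it stands. The module is installed in compiled form; this text tells all that it offers.
- The arm moves only by the tool move_arm, never from a script. Its argument "plan" is a list of rows, each a list of 7 numbers: the turn, a rotation vector about the tool's x, y, z in units of 6 degrees (1.0 is 6 degrees), then the shift along the tool's x, y, z in units of 25 mm (1.0 is 25 mm), then the finger opening in mm, from 0 to 93. A call has exactly 10 rows; each row shifts and turns the commanded pose from where the row before left it, along the tool's axes as they then stand; what a row does not reach is not made up. A row lasts 1/10 s, in which the tool goes at most 50 mm and 8.59 degrees, less where a joint would pass 70% of its speed; a pose out of reach is approached as far as the arm can. A call is refused whole if a number of a shift passes 1 or a number of a turn 1, either way. A call with a gripper value outside its range is refused whole. The fingers move at their own pace and stop on an object; "force" is the grip in N (left out, the last holds). Time passes only in rows, so rows that do not move let the fingers close, or fill a call up. It gives the time, the measured TCP pose, the force, the opening and the grip force at its end, in the units of the state.
- read_state(): the state, without advancing time (a new reading comes with each control period).
- read_camera(name): name is "scene" or "top" or "wrist"; returns a dict with "frame" (400x640x3 uint8, red, green, blue), "z_map" (400x640 float32, m along the optical axis (not along the pixel's ray), 0 where there is no reading), "fx", "fy", "cx", "cy" (pixels), "rvec" (rotation vector, rad) and "tvec" (3), from world to camera coordinates, as OpenCV has them. Camera axes: x right, y down, z forward; pixel columns grow to the right and rows downward; lengths in m; the calibration is good to about 2 mm. A picture is of the moment at which its call begins.
- close_job(): hands the job in; it is judged then, once.
The state is a dict: "t": time; "q": joint angles; "dq": joint speeds; "joint_torque": joint torques, N m; "tool_pos": TCP position; "orientation": TCP orientation; "force": force on the tool from outside, world axes, zero at the start; "wrist_torque": the same for the moment, N m; "opening": finger opening in m; "gripper_force": force on a finger pad.
Only numpy, scipy, OpenCV 4.12 (cv2) and the standard library are available. Lean on these libraries where they do the work, as an engineer would, in place of code of your own. Each camera call takes 0.05 s, during which the arm holds its last target. There are 200 camera calls.

## Working session

There is one attempt and no reset: what is moved stays moved. The work goes in short steps, Python scripts to look and compute and a tool call to move; the robot and the scene stay as the last step left them, time stands still between calls to the robot, and variables do not carry over. Pictures are saved under pics/ and viewed, at most 10 in all, crops included, and the job is handed in when it is done.

Besides the shell and the picture viewer there is one more tool, called after "Emit:" by a JSON object that holds its "api" and its "payload", one argument or row to a line. move_arm: Moves the arm, as the interface text tells. Its arguments: {"type":"object","properties":{"plan":{"type":"array","items":{"type":"array","items":{"type":"number"}}},"force":{"type":"number"}},"required":["plan"]}

```bash
mkdir -p pics
cat > h.py <<'E'
import numpy as np, cv2, pickle
from plant import *
def cam(n):
    c=read_camera(n); R,_=cv2.Rodrigues(np.array(c['rvec'],float)); c['R']=R; c['t']=np.array(c['tvec'],float).ravel(); return c
def pts(c):
    z=c['z_map']; v,u=np.mgrid[:z.shape[0],:z.shape[1]]
    P=np.stack([(u-c['cx'])/c['fx']*z,(v-c['cy'])/c['fy']*z,z],-1)
    W=(P-c['t'])@c['R']; W[z==0]=np.nan; return W
def save(c,n,box=None,s=1):
    f=c['frame'][...,::-1]
    if box: f=f[box[1]:box[3],box[0]:box[2]]
    cv2.imwrite('pics/'+n,cv2.resize(f,None,fx=s,fy=s,interpolation=cv2.INTER_CUBIC))
E
python3 - <<'E'
from h import *
for n in('scene','top'):
    c=cam(n); save(c,n+'.png',s=1.25); pickle.dump(c,open(n+'.pkl','wb')); print(n,-c['R'].T@c['t'],c['R'][2],c['fx'])
s=read_state();print(s)
E
```

```text
scene [-0.43782149  0.65589142  0.76943039] [ 0.70021234 -0.52100737 -0.48811268] 472.33995554513666
top [ 0.43143192 -0.07044426  1.33099156] [ 0.09473457  0.00842096 -0.99546695] 454.97318671350905
{'t': 0.1, 'q': array([-1.29741257e+00,  1.31093453e-01,  1.48918080e+00, -1.35122560e-05,
        1.52298536e+00, -8.54255123e-02]), 'dq': array([ 0.00106132, -0.00199953, -0.00085494,  0.00018394,  0.00202207,
       -0.00169167]), 'joint_torque': array([ 1.07486623e-03, -5.61340857e+01, -4.93094087e+01,  7.69911613e-02,
        2.91781680e-02, -1.97297538e-05]), 'tool_pos': array([ 0.2105631 , -0.56130867,  0.22868194]), 'orientation': array([-3.08953851e+00, -5.60302815e-01,  2.66683576e-04]), 'force': array([ 0.18865492, -0.31817403, -0.28692837]), 'wrist_torque': array([-0.00342351, -0.01742203,  0.01055038]), 'gripper_force': 0.0, 'opening': 0.09298418164790138}
```

View pics/scene.png

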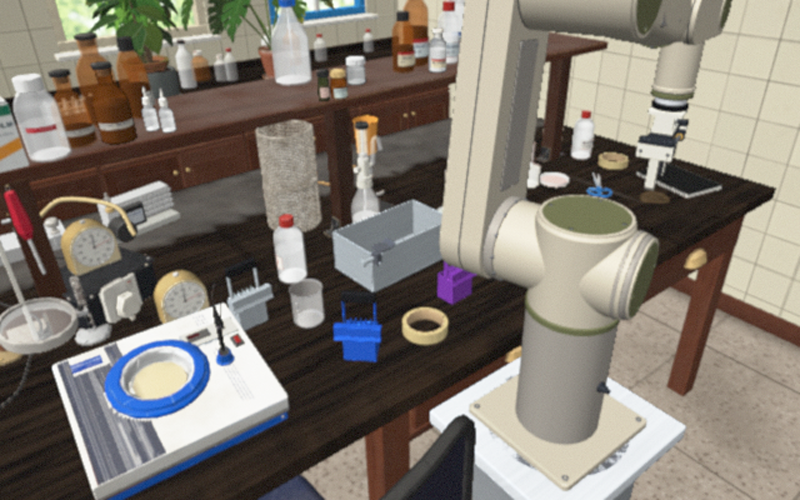

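View pics/top.png

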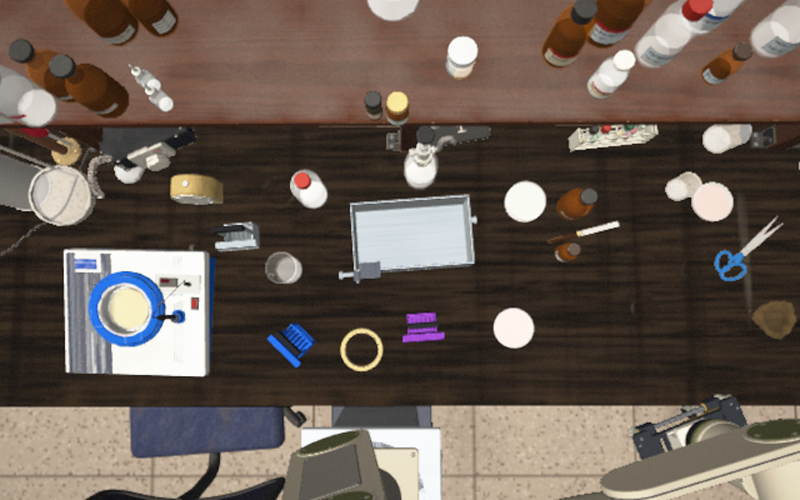

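The top view shows the trough at about (412,233) with its dark hood at (368,270), both in the 800-wide picture. The steel basket is at (238,236), with its black bar on top. Next I measure both using depth.

Run:
```python
from h import *
c=pickle.load(open('top.pkl','rb')); W=pts(c)
def box(u0,v0,u1,v1,z0,z1):
    P=W[v0:v1,u0:u1].reshape(-1,3); return P[(P[:,2]>z0)&(P[:,2]<z1)]
P=box(270,145,390,228,.10,.116); r=cv2.minAreaRect((P[:,:2]*1000).astype(np.float32)); print('rim',len(P),r,cv2.boxPoints(r).round(1).tolist(),np.median(P[:,2]))
T=box(270,145,390,228,.118,.14); print('hood',len(T),T.min(0),T.max(0),T.mean(0))
for a,b in((.125,.17),(.07,.1),(.05,.125)):
    P=box(165,170,215,208,a,b); 
    if len(P)>4:
        r=cv2.minAreaRect((P[:,:2]*1000).astype(np.float32)); print('bk',a,len(P),r,P.min(0),P.max(0),P.mean(0))
a=cv2.resize(c['frame'][165:215,160:220,::-1],None,fx=8,fy=8,interpolation=cv2.INTER_CUBIC)
s=pickle.load(open('scene.pkl','rb'))
b=cv2.resize(s['frame'][200:270,170:225,::-1],(314,400),interpolation=cv2.INTER_CUBIC)
cv2.imwrite('pics/b.png',np.hstack([a,b]))
W=pts(s)
P=box(175,205,225,250,.125,.17);print('scene bar',len(P),P.min(0),P.max(0),P.mean(0))
```

```text
rim 577 ((575.7456665039062, -77.00973510742188), (172.8426513671875, 293.4463195800781), 4.355499267578125) [[478.3999938964844, 62.70000076293945], [500.70001220703125, -229.89999389648438], [673.0999755859375, -216.6999969482422], [650.7999877929688, 75.9000015258789]] 0.10915434555085626
hood 192 [ 0.48578431 -0.22329745  0.11811218] [0.52337817 0.03279087 0.1270147 ] [ 0.50577962 -0.00206872  0.12133731]
bk 0.125 140 ((594.5236206054688, 296.7135925292969), (12.297998428344727, 65.3886947631836), 3.6437127590179443) [0.58692344 0.26409691 0.12779051] [0.60179738 0.32910153 0.15196392] [0.59373567 0.29509628 0.14460297]
bk 0.07 257 ((572.5120239257812, 291.50030517578125), (137.4247589111328, 74.10218811035156), 89.55680847167969) [0.53493058 0.22307658 0.07012741] [0.609464   0.36049722 0.09908417] [0.57058036 0.2967847  0.08484865]
bk 0.05 449 ((577.72265625, 293.49822998046875), (141.50106811523438, 84.49211120605469), 89.55680847167969) [0.53493058 0.22307658 0.05012051] [0.61986162 0.36453377 0.12305627] [0.57730236 0.29593667 0.07581152]
scene bar 234 [0.47241682 0.26542727 0.12570691] [0.59859559 0.38850855 0.16860342] [0.58133379 0.3048831  0.14005991]
```

View pics/b.png

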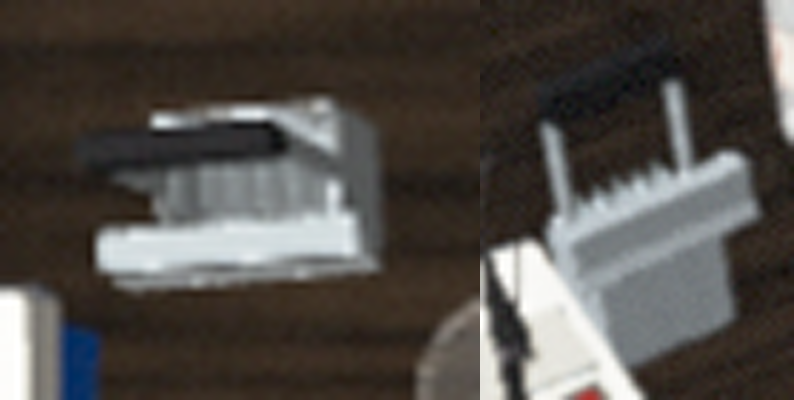

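Emit:
{"api": "move_arm", "payload": {
  "plan": [
    [0, 0, -1, 0, 0, 0, 93],
    [0, 0, -1, 0, 0, -0.5, 93],
    [0, 0, -1, 0, 0, -0.5, 93],
    [0, 0, -1, 0, 0, -0.5, 93],
    [0, 0, -1, 0, 0, -0.5, 93],
    [0, 0, -1, 0, 0, 0, 93],
    [0, 0, -1, 0, 0, 0, 93],
    [0, 0, -1, 0, 0, 0, 93],
    [0, 0, -1, 0, 0, 0, 93],
    [0, 0, -1, 0, 0, 0, 93]
  ]
}}

```text
t: 1.1
tool_pos: [0.2106, -0.5615, 0.279]
orientation: [-2.392, -2.036, -0.001]
force: [-0.0, -0.1, 0.6]
opening: 0.093
gripper_force: 0.0
```

Emit:
{"api": "move_arm", "payload": {
  "plan": [
    [0, 0, -1, 0, 0, 0, 93],
    [0, 0, -1, 0, 0, 0, 93],
    [0, 0, -0.2, 0, 0, 0, 93],
    [0, 0, 0, 1, 1, 0, 93],
    [0, 0, 0, 1, 1, 0, 93],
    [0, 0, 0, 1, 1, 0, 93],
    [0, 0, 0, 1, 1, 0, 93],
    [0, 0, 0, 1, 1, 0, 93],
    [0, 0, 0, 1, 1, 0, 93],
    [0, 0, 0, 1, 1, 0, 93]
  ]
}}

```text
t: 2.1
tool_pos: [0.3746, -0.3744, 0.2795]
orientation: [-2.15, -2.29, -0.0]
force: [1.1, -0.9, 0.1]
opening: 0.093
gripper_force: 0.0
```

```bash
cat >> h.py <<'E'
from scipy.spatial.transform import Rotation as Ro
def yaw():
    s=read_state(); R=Ro.from_rotvec(s['orientation']).as_matrix(); return np.degrees(np.arctan2(R[1,0],R[0,0]))
def go(p,yawdeg=None):
    """remaining shift in tool units and turn in 6deg units"""
    s=read_state(); R=Ro.from_rotvec(s['orientation']).as_matrix()
    a=np.radians(yaw()); print('t',s['t'],'pos',s['tool_pos'].round(4),'yaw',round(yaw(),2),'tilt',R[:,2].round(4),'F',s['force'].round(2),'open',s['opening'],s['gripper_force'])
    print('units',((R.T@(np.array(p)-s['tool_pos']))/.025).round(3),'turn',None if yawdeg is None else round(-(yawdeg-yaw())/6,3))
E
python3 -c "
from h import *
go([.5,-.07,.28],93.6)"
```

```text
t 2.1 pos [ 0.3746 -0.3744  0.2795] yaw 93.61 tilt [-1.e-04  2.e-04 -1.e+00] F [ 1.1  -0.9   0.12] open 0.09296096713004903 0.0
units [11.837  5.774 -0.02 ] turn 0.001
```

Emit:
{"api": "move_arm", "payload": {
  "plan": [
    [0, 0, 0, 1, 0.4, -0.3, 93],
    [0, 0, 0, 1, 0.4, -0.3, 93],
    [0, 0, 0, 1, 0.4, -0.3, 93],
    [0, 0, 0, 1, 0.4, -0.3, 93],
    [0, 0, 0, 1, 0.4, -0.3, 93],
    [0, 0, 0, 1, 0.4, -0.3, 93],
    [0, 0, 0, 1, 0.4, -0.3, 93],
    [0, 0, 0, 1, 0.4, -0.3, 93],
    [0, 0, 0, 1, 0.4, -0.3, 93],
    [0, 0, 0, 1, 0.4, -0.3, 93]
  ]
}}

```text
t: 3.1
tool_pos: [0.4574, -0.1186, 0.3548]
orientation: [-2.15, -2.29, 0.0]
force: [0.4, 0.4, -0.3]
opening: 0.093
gripper_force: 0.0
```

```bash
python3 -c "
from h import *
c=cam('wrist'); print(-c['R'].T@c['t'],c['R'][2]); save(c,'w1.png',s=1.25); pickle.dump(c,open('w1.pkl','wb'))
go([.5,-.07,.28],93.6)"
```

```text
[ 0.45256182 -0.04488501  0.51041614] [ 0.01730071 -0.26904354 -0.96297262]
t 3.15 pos [ 0.4586 -0.1156  0.3563] yaw 93.72 tilt [ 0.0023  0.0016 -1.    ] F [0.77 2.11 0.91] open 0.0929165415876018 0.0
units [1.708 1.764 3.058] turn 0.02
```

View pics/w1.png

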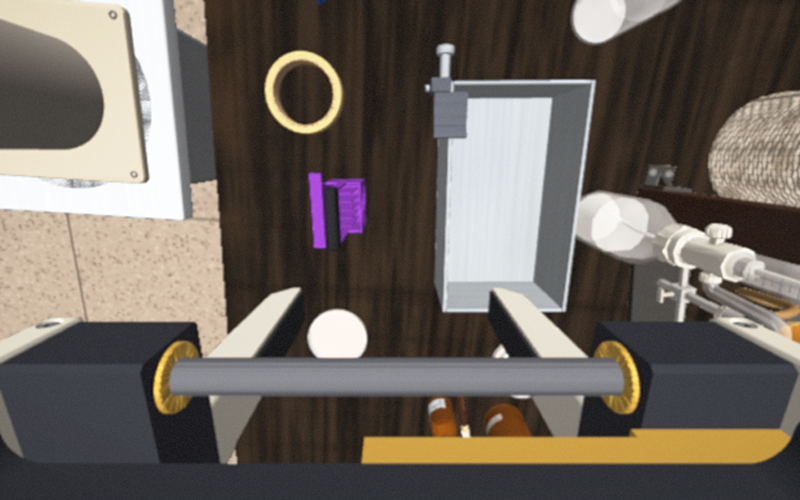

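The wrist view shows the trough, with near wall corners at about (440,308) and (437,140). The hood is at (450,115) and the screw at (445,60). I'll fit the rim lines next.

Run:
```python
from h import *
for n,reg in(('w1',(335,50,490,252)),('top',(270,145,390,228))):
    c=pickle.load(open(n+'.pkl','rb')); W=pts(c); u0,v0,u1,v1=reg
    P=W[v0:v1,u0:u1].reshape(-1,3); P=P[(P[:,2]>.104)&(P[:,2]<.116)]
    print(n,len(P),np.percentile(P[:,2],[5,50,95]))
    th=np.radians(4.2); ex=np.array([np.cos(th),np.sin(th)]); ey=np.array([-ex[1],ex[0]])
    for it in range(3):
        X=P[:,:2]@ex; Y=P[:,:2]@ey
        cx=np.array([.578,-.077])@ex; cy=np.array([.578,-.077])@ey
        F=(X-cx>.05)&(X-cx<.09)&(abs(Y-cy)<.11); N=(X-cx<-.05)&(X-cx>-.085)&(Y-cy<.06)&(Y-cy>-.12)
        E=(abs(X-cx)<.05)&(Y-cy<-.11); L=(abs(X-cx)<.05)&(Y-cy>.11)
        out=[]
        for m,A,B in((F,Y,X),(N,Y,X),(E,X,Y),(L,X,Y)):
            if m.sum()<5: out.append(None);continue
            k=np.polyfit(A[m]-A[m].mean(),B[m],1); out.append((m.sum(),round(np.degrees(np.arctan(k[0])),2),np.percentile(B[m],[2,50,98]).round(4)))
        if it==0: print(out); th-= np.arctan(np.polyfit(Y[F],X[F],1)[0]); ex=np.array([np.cos(th),np.sin(th)]); ey=np.array([-ex[1],ex[0]])
    print(np.degrees(th),out); fx=np.median(X[F]); nx=np.median(X[N]); print('mid',(fx+nx)/2,fx-nx)
    if out[2] and out[3]:
        my=(out[2][2][1]+out[3][2][1])/2; print('center',ex*(fx+nx)/2+ey*my, out[3][2][1]-out[2][2][1])
```

```text
w1 2182 [0.10476643 0.1098118  0.1115717 ]
[(np.int64(853), np.float64(-1.3), array([0.6281, 0.6495, 0.6528])), (np.int64(402), np.float64(0.31), array([0.5026, 0.5044, 0.5069])), (np.int64(92), np.float64(0.23), array([-0.2663, -0.2643, -0.2632])), (np.int64(70), np.float64(-0.55), array([-0.0091, -0.0085, -0.0078]))]
5.504766791609772 [(np.int64(868), np.float64(-0.54), array([0.6234, 0.647 , 0.6517])), (np.int64(406), np.float64(1.61), array([0.4973, 0.501 , 0.5048])), (np.int64(95), np.float64(-1.46), array([-0.2802, -0.2767, -0.2753])), (np.int64(73), np.float64(-0.75), array([-0.022 , -0.0213, -0.02  ]))]
mid 0.574016965350699 0.14602271167416891
center [ 0.58566308 -0.09324822] 0.2554
top 523 [0.10505206 0.10942127 0.11423093]
[(np.int64(147), np.float64(-0.55), array([0.6392, 0.6521, 0.6549])), (np.int64(106), np.float64(0.28), array([0.5045, 0.5065, 0.5087])), (np.int64(62), np.float64(-0.09), array([-0.2655, -0.2629, -0.2608])), (np.int64(50), np.float64(-0.23), array([-0.0091, -0.0074, -0.0055]))]
4.753792449657724 [(np.int64(149), np.float64(-0.97), array([0.629 , 0.6508, 0.6539])), (np.int64(106), np.float64(0.83), array([0.5024, 0.5051, 0.5077])), (np.int64(60), np.float64(-0.57), array([-0.2707, -0.2686, -0.2661])), (np.int64(47), np.float64(-0.46), array([-0.0144, -0.0129, -0.0107]))]
mid 0.5779768511377926 0.1457291819955442
center [ 0.58765316 -0.09236647] 0.2557
```

Emit:
{"api": "move_arm", "payload": {
  "plan": [
    [0, 0, 0, 1, 0.4, 0, 93],
    [0, 0, 0, 1, 0.4, 0, 93],
    [0, 0, 0, 1, 0.4, 0, 93],
    [0, 0, 0, 1, 0.4, 0, 93],
    [0, 0, 0, 1, 0.4, 0, 93],
    [0, 0, 0, 1, 0.4, 0, 93],
    [0, 0, 0, 1, 0.4, 0, 93],
    [0, 0, 0, 1, 0.4, 0, 93],
    [0, 0, 0, 1, 0.4, 0, 93],
    [0, 0, 0, 1, 0.4, 0, 93]
  ]
}}

```text
t: 4.15
tool_pos: [0.5408, 0.1373, 0.3543]
orientation: [-2.15, -2.29, 0.001]
force: [0.6, -0.8, -0.1]
opening: 0.0931
gripper_force: 0.0
```

Emit:
{"api": "move_arm", "payload": {
  "plan": [
    [0, 0, 0, 1, 0.4, 0.4, 93],
    [0, 0, 0, 1, 0.4, 0.4, 93],
    [0, 0, 0, 1, 0.4, 0.4, 93],
    [0, 0, 0, 1, 0.4, 0.4, 93],
    [0, 0, 0, 1, 0.4, 0.4, 93],
    [0, 0, 0, 0.7, 0.4, 0.4, 93],
    [0, 0, 0, 0, 0, 0.3, 93],
    [0, 0, 0, 0, 0, 0, 93],
    [0, 0, 0, 0, 0, 0, 93],
    [0, 0, 0, 0, 0, 0, 93]
  ]
}}

```text
t: 5.15
tool_pos: [0.5914, 0.2817, 0.2882]
orientation: [2.148, 2.291, 0.002]
force: [0.4, 0.1, 0.9]
opening: 0.0928
gripper_force: 0.0
```

Run:
```python
from h import *
c=cam('wrist'); save(c,'w2.png',s=1.25); pickle.dump(c,open('w2.pkl','wb'))
W=pts(c); P=W.reshape(-1,3)
d=np.hypot(P[:,0]-.594,P[:,1]-.297)
P=P[(d<.06)&(P[:,2]>.128)&(P[:,2]<.155)]
r=cv2.minAreaRect((P[:,:2]*1000).astype(np.float32)); print(len(P),r,np.percentile(P[:,2],[5,50,95]))
go([.5945,.2967,.128],93.6)
```

```text
671 ((592.9832153320312, 295.51708984375), (10.956472396850586, 65.42483520507812), 3.8577709197998047) [0.14506709 0.1472107  0.14850537]
t 5.2 pos [0.5915 0.2817 0.2883] yaw 93.68 tilt [ 1.5e-03  5.0e-04 -1.0e+00] F [ 0.94 -0.15  0.86] open 0.09296365648563251 0.0
units [0.588 0.148 6.414] turn 0.014
```

View pics/w2.png

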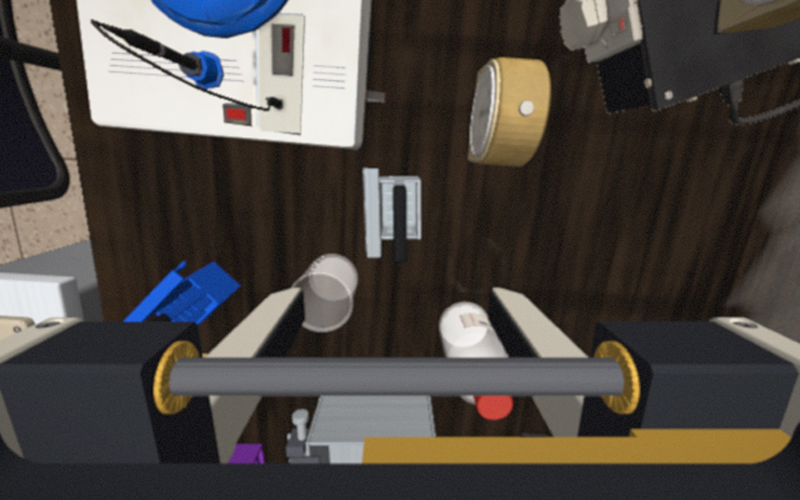

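The basket's bar is centred at about (400,222) in the wrist view, with its lip on the near (-x) side. The fingers have clearance from the beaker (325,290) and the bottle (475,350).

Emit:
{"api": "move_arm", "payload": {
  "plan": [
    [0, 0, 0, 0.3, 0.05, 0, 93],
    [0, 0, 0, 0.28, 0.06, 0.6, 93],
    [0, 0, 0, 0, 0, 0.9, 93],
    [0, 0, 0, 0, 0, 0.9, 93],
    [0, 0, 0, 0, 0, 0.9, 93],
    [0, 0, 0, 0, 0, 0.9, 93],
    [0, 0, 0, 0, 0, 0.9, 93],
    [0, 0, 0, 0, 0, 0.7, 93],
    [0, 0, 0, 0, 0, 0.6, 93],
    [0, 0, 0, 0, 0, 0, 80]
  ],
  "force": 30
}}

```text
t: 6.2
tool_pos: [0.5913, 0.2967, 0.1238]
orientation: [-2.146, -2.292, 0.007]
force: [-0.2, 0.2, -0.1]
opening: 0.0887
gripper_force: 0.0
```

Emit:
{"api": "move_arm", "payload": {
  "plan": [
    [0, 0, 0, 0, 0, 0, 50],
    [0, 0, 0, 0, 0, 0, 30],
    [0, 0, 0, 0, 0, 0, 24],
    [0, 0, 0, 0, 0, 0, 20],
    [0, 0, 0, 0, 0, 0, 16],
    [0, 0, 0, 0, 0, 0, 12],
    [0, 0, 0, 0, 0, 0, 8],
    [0, 0, 0, 0, 0, 0, 0],
    [0, 0, 0, 0, 0, 0, 0],
    [0, 0, 0, 0, 0, 0, 0]
  ],
  "force": 30
}}

```text
t: 7.2
tool_pos: [0.593, 0.2971, 0.1271]
orientation: [-2.147, -2.293, 0.0]
force: [-0.7, 0.2, -0.4]
opening: 0.0115
gripper_force: 30.0
```

Emit:
{"api": "move_arm", "payload": {
  "plan": [
    [0, 0, 0, 0, 0, -0.3, 0],
    [0, 0, 0, 0, 0, -0.6, 0],
    [0, 0, 0, 0, 0, -1, 0],
    [0, 0, 0, 0, 0, -1, 0],
    [0, 0, 0, 0, 0, -1, 0],
    [0, 0, 0, 0, 0, -1, 0],
    [0, 0, 0, 0, 0, -1, 0],
    [0, 0, 0, 0, 0, -1, 0],
    [0, 0, 0, 0, 0, -1, 0],
    [0, 0, 0, 0, 0, -0.8, 0]
  ]
}}

```text
t: 8.2
tool_pos: [0.593, 0.2971, 0.348]
orientation: [2.147, 2.292, 0.004]
force: [0.3, 0.4, -2.4]
opening: 0.0115
gripper_force: 30.0
```

Emit:
{"api": "move_arm", "payload": {
  "plan": [
    [0, 0, 0, -0.4, -0.1, 0, 0],
    [0, 0, 0, -0.8, -0.2, 0, 0],
    [0, 0, 0, -1, -0.2, 0, 0],
    [0, 0, 0, -1, -0.2, 0, 0],
    [0, 0, 0, -1, -0.2, 0, 0],
    [0, 0, 0, -1, -0.2, 0, 0],
    [0, 0, 0, -1, -0.2, 0, 0],
    [0, 0, 0, -1, -0.2, 0, 0],
    [0, 0, 0, -1, -0.2, 0, 0],
    [0, 0, 0, -1, -0.2, 0, 0]
  ]
}}

```text
t: 9.2
tool_pos: [0.5596, 0.0629, 0.3437]
orientation: [-2.147, -2.292, 0.002]
force: [0.2, 0.8, -3.0]
opening: 0.0117
gripper_force: 30.0
```

Emit:
{"api": "move_arm", "payload": {
  "plan": [
    [0, 0, 0, -1, -0.2, 0, 0],
    [0, 0, 0, -1, -0.2, 0, 0],
    [0, 0, 0, -1, -0.2, 0, 0],
    [0, 0, 0, -1, -0.2, 0, 0],
    [0, 0, 0, -1, -0.2, 0, 0],
    [0, 0, 0, -0.8, -0.17, 0, 0],
    [0, 0, 0, -0.5, 0, 0.5, 0],
    [0, 0, 0, 0, 0, 0.8, 0],
    [0, 0, 0, 0, 0, 0.4, 0],
    [0, 0, 0, 0, 0, 0, 0]
  ]
}}

```text
t: 10.2
tool_pos: [0.5404, -0.094, 0.2989]
orientation: [-2.144, -2.29, 0.003]
force: [-0.6, -0.1, -3.5]
opening: 0.0121
gripper_force: 30.0
```

Run:
```python
from h import *
go([.542,-.0962,.28],93.8)
c=cam('wrist'); save(c,'w3.png',s=1.25); pickle.dump(c,open('w3.pkl','wb'))
```

```text
t 10.2 pos [ 0.5404 -0.094   0.2989] yaw 93.77 tilt [-0.0048  0.0015 -1.    ] F [-0.63 -0.13 -3.51] open 0.012077638430663836 29.982474446296692
units [-0.092  0.061  0.756] turn -0.005
```

View pics/w3.png

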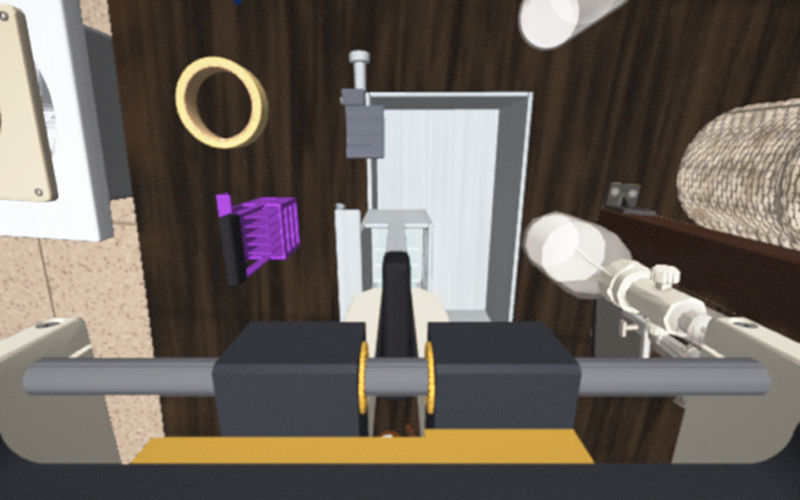

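The lip's top sheet spans about x 336–361 and y 210–320. The near wall shows at (370,160–205) and the hood at (365,130). I'll measure the lip against the wall in this one camera.

```bash
cat > m.py <<'E'
from h import *
def meas(c,tcp):
    th=np.radians(3.9); ex=np.array([np.cos(th),np.sin(th)]); ey=np.array([-ex[1],ex[0]])
    W=pts(c); P=W.reshape(-1,3); X=P[:,:2]@ex; Y=P[:,:2]@ey; Z=P[:,2]
    x0,y0=np.array(tcp[:2])@ex,np.array(tcp[:2])@ey
    zl=tcp[2]+.008-.136+.088
    m=(abs(Z-zl)<.006)&(X-x0<-.012)&(X-x0>-.045)&(abs(Y-y0)<.06)
    print('tcp XY',x0.round(4),y0.round(4),'lip',m.sum(),np.percentile(Z[m],[5,50,95]).round(4),'expected',round(zl,4),'X',np.percentile(X[m],[2,50,98]).round(4),'Ymax',np.percentile(Y[m],99).round(4))
    k=np.polyfit(Y[m],X[m],1); print('lip yaw err deg',-np.degrees(np.arctan(k[0])))
    w=(abs(Z-.11)<.004)&(abs(X-.506)<.012)&(Y>-.25)&(Y<-.065)
    print('wall',w.sum(),np.percentile(X[w],[2,50,98]).round(4) if w.sum() else None,np.percentile(Y[w],[2,98]) if w.sum() else None)
    if w.sum()>10: print('wall yaw err', -np.degrees(np.arctan(np.polyfit(Y[w],X[w],1)[0])))
    e=(abs(Z-.11)<.004)&(abs(X-.58)<.05)&(Y>-.05)&(Y<.03); print('left end Y',np.median(Y[e]),e.sum())
    fl=(Z>.085)&(Z<.13)
E
python3 - <<'E'
from m import *
c=pickle.load(open('w3.pkl','rb')); meas(c,[.5404,-.094,.2989])
print('top');c=cam('top');meas(c,[.5404,-.094,.2989])
E
```

```text
tcp XY 0.5328 -0.1305 lip 1529 [0.2593 0.2606 0.2616] expected 0.2589 X [0.4987 0.505  0.5123] Ymax -0.0878
lip yaw err deg -2.11673985143656
wall 133 [0.5038 0.506  0.5078] [-0.10898369 -0.06545091]
wall yaw err 0.36002808151807464
left end Y -0.007391852721526128 359
top
tcp XY 0.5328 -0.1305 lip 36 [0.2541 0.2612 0.264 ] expected 0.2589 X [0.5004 0.5048 0.513 ] Ymax -0.0866
lip yaw err deg -0.8756112223943865
wall 18 [0.506  0.5073 0.5094] [-0.23160969 -0.06641419]
wall yaw err 0.008384023292387075
left end Y -0.004096760473874731 24
```

```bash
cat >> m.py <<'E'
def lipyaw(c,tcp):
    th=np.radians(3.9); ex=np.array([np.cos(th),np.sin(th)]); ey=np.array([-ex[1],ex[0]])
    W=pts(c); X=W[...,:2]@ex; Y=W[...,:2]@ey; x0=np.array(tcp[:2])@ex; y0=np.array(tcp[:2])@ey; zl=tcp[2]-.04
    m=(abs(W[...,2]-zl)<.006)&(X-x0<-.012)&(X-x0>-.045)&(abs(Y-y0)<.06)
    lo=[];hi=[]
    for v in range(m.shape[0]):
        u=np.where(m[v])[0]
        if len(u)>8: lo.append((Y[v,u[0]],X[v,u[0]])); hi.append((Y[v,u[-1]],X[v,u[-1]]))
    for n,a in(('outer',lo),('inner',hi)):
        a=np.array(a); k=np.polyfit(a[:,0],a[:,1],1); r=a[:,1]-np.polyval(k,a[:,0]); g=abs(r)<.0015; k=np.polyfit(a[g,0],a[g,1],1)
        print(n,len(a),g.sum(),'yaw',-np.degrees(np.arctan(k[0])),'X at ymid',np.polyval(k,y0),'Yrange',a[:,0].min(),a[:,0].max())
E
python3 - <<'E'
from m import *
c=pickle.load(open('w3.pkl','rb')); lipyaw(c,[.5404,-.094,.2989])
E
```

```text
outer 77 77 yaw -0.02316410397432819 X at ymid 0.49877510390098834 Yrange -0.14438328858540242 -0.08771849086441426
inner 77 52 yaw -0.704834353690178 X at ymid 0.5117434917664611 Yrange -0.14441955726717862 -0.08794146872397321
```

Emit:
{"api": "move_arm", "payload": {
  "plan": [
    [0, 0, 0, 0, 0.07, 0.3, 0],
    [0, 0, 0, 0, 0, 0.6, 0],
    [0, 0, 0, 0, 0, 0.6, 0],
    [0, 0, 0, 0, 0, 0.6, 0],
    [0, 0, 0, 0, 0, 0.6, 0],
    [0, 0, 0, 0, 0, 0.6, 0],
    [0, 0, 0, 0, 0, 0.5, 0],
    [0, 0, 0, 0, 0, 0.2, 0],
    [0, 0, 0, 0, 0, 0, 0],
    [0, 0, 0, 0, 0, 0, 0]
  ]
}}

```text
t: 11.3
tool_pos: [0.5439, -0.0946, 0.2027]
orientation: [2.147, 2.292, 0.001]
force: [-0.2, 0.2, -3.2]
opening: 0.012
gripper_force: 30.0
```

Run:
```python
from m import *
go([.542,-.0962,.18],93.9)
c=cam('wrist'); save(c,'w4.png',(220,60,380,280),2.5)
p=read_state()['tool_pos']; meas(c,p); lipyaw(c,p)
```

```text
t 11.3 pos [ 0.5439 -0.0946  0.2027] yaw 93.76 tilt [ 9.e-04 -2.e-04 -1.e+00] F [-0.15  0.18 -3.16] open 0.012025559920240406 29.982471764087677
units [-0.059 -0.082  0.91 ] turn -0.024
tcp XY 0.5364 -0.1314 lip 1523 [0.163  0.1643 0.1653] expected 0.1631 X [0.5023 0.5086 0.5159] Ymax -0.0886
lip yaw err deg -2.225718415621896
wall 232 [0.504  0.5067 0.5161] [-0.15130686 -0.06614862]
wall yaw err 8.668054159737562
left end Y -0.0075023923228358025 799
outer 77 77 yaw -0.06165446071457893 X at ymid 0.5024401568947883 Yrange -0.14522043484120964 -0.08859299937247389
inner 77 52 yaw -0.7774292558025042 X at ymid 0.5153905378769018 Yrange -0.1448774150302889 -0.0886438105668317
```

View pics/w4.png

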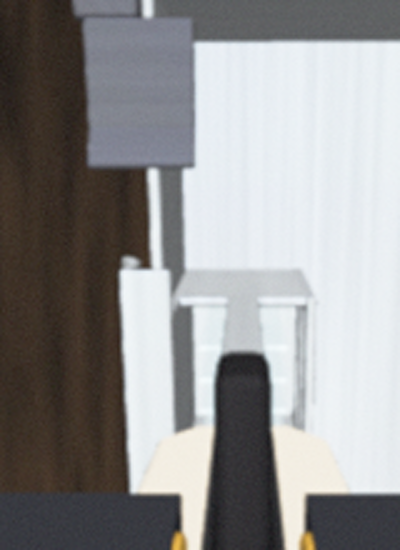

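Emit:
{"api": "move_arm", "payload": {
  "plan": [
    [0, 0, 0, 0, -0.06, 0.1, 0],
    [0, 0, 0, 0, 0, 0.25, 0],
    [0, 0, 0, 0, 0, 0.25, 0],
    [0, 0, 0, 0, 0, 0.2, 0],
    [0, 0, 0, 0, 0, 0.2, 0],
    [0, 0, 0, 0, 0, 0.2, 0],
    [0, 0, 0, 0, 0, 0.1, 0],
    [0, 0, 0, 0, 0, 0.1, 0],
    [0, 0, 0, 0, 0, 0, 0],
    [0, 0, 0, 0, 0, 0, 0]
  ]
}}

```text
t: 12.35
tool_pos: [0.5422, -0.0946, 0.1673]
orientation: [2.147, 2.293, 0.0]
force: [-1.2, 0.0, -2.1]
opening: 0.0117
gripper_force: 30.0
```

Run:
```python
from m import *
go([.542,-.0962,.1515],93.9)
```

```text
t 12.35 pos [ 0.5422 -0.0946  0.1673] yaw 93.76 tilt [ 2.e-04 -1.e-04 -1.e+00] F [-1.2   0.02 -2.06] open 0.01173894519931152 29.982338547706604
units [-0.063 -0.011  0.633] turn -0.024
```

Emit:
{"api": "move_arm", "payload": {
  "plan": [
    [0, 0, 0, 0, 0, 0.1, 0],
    [0, 0, 0, 0, 0, 0.1, 0],
    [0, 0, 0, 0, 0, 0.1, 0],
    [0, 0, 0, 0, 0, 0.1, 0],
    [0, 0, 0, 0, 0, 0.1, 0],
    [0, 0, 0, 0, 0, 0, 0],
    [0, 0, 0, 0, 0, 0, 0],
    [0, 0, 0, 0, 0, 0, 0],
    [0, 0, 0, 0, 0, 0, 0],
    [0, 0, 0, 0, 0, 0, 0]
  ]
}}

```text
t: 13.35
tool_pos: [0.5422, -0.0946, 0.1548]
orientation: [2.147, 2.293, 0.0]
force: [0.0, 0.0, -3.3]
opening: 0.0114
gripper_force: 30.0
```

Run:
```python
from m import *
go([.542,-.0962,.1515],93.9)
c=cam('wrist'); p=read_state()['tool_pos']; meas(c,p); lipyaw(c,p)
```

```text
t 13.35 pos [ 0.5422 -0.0946  0.1548] yaw 93.76 tilt [ 3.e-04 -0.e+00 -1.e+00] F [ 0.03  0.04 -3.27] open 0.01142778661927141 29.98240292072296
units [-0.064 -0.01   0.131] turn -0.024
tcp XY 0.5344 -0.1312 lip 1673 [0.1101 0.1162 0.1173] expected 0.1147 X [0.5006 0.5066 0.5141] Ymax -0.0732
lip yaw err deg -1.0914694942446934
wall 277 [0.5027 0.5067 0.5143] [-0.13383063 -0.06565183]
wall yaw err 8.780691611489834
left end Y -0.007620430553335388 1302
outer 78 78 yaw -0.14344233614124588 X at ymid 0.500623640103255 Yrange -0.14462431644679885 -0.08817105495320832
inner 78 51 yaw 0.14704822847382815 X at ymid 0.5140502601352764 Yrange -0.14474449062071948 -0.08877560931176308
```

Emit:
{"api": "move_arm", "payload": {
  "plan": [
    [0, 0, 0, 0, 0, 0.03, 0],
    [0, 0, 0, 0, 0, 0.03, 0],
    [0, 0, 0, 0, 0, 0.02, 0],
    [0, 0, 0, 0, 0, 0.02, 0],
    [0, 0, 0, 0, 0, 0.02, 0],
    [0, 0, 0, 0, 0, 0, 0],
    [0, 0, 0, 0, 0, 0, 0],
    [0, 0, 0, 0, 0, 0, 0],
    [0, 0, 0, 0, 0, 0, 0],
    [0, 0, 0, 0, 0, 0, 0]
  ]
}}

```text
t: 14.4
tool_pos: [0.5422, -0.0946, 0.1519]
orientation: [2.147, 2.293, 0.0]
force: [-0.8, 1.2, 1.8]
opening: 0.0117
gripper_force: 30.0
```

Emit:
{"api": "move_arm", "payload": {
  "plan": [
    [0, 0, 0, 0.1, 0, -0.01, 0],
    [0, 0, 0, 0.15, 0, 0, 0],
    [0, 0, 0, 0.15, 0, 0, 0],
    [0, 0, 0, 0.15, 0, 0, 0],
    [0, 0, 0, 0.15, 0, 0, 0],
    [0, 0, 0, 0.15, 0, 0, 0],
    [0, 0, 0, 0.15, 0, 0, 0],
    [0, 0, 0, 0.1, 0, 0, 0],
    [0, 0, 0, 0, 0, 0, 0],
    [0, 0, 0, 0, 0, 0, 0]
  ]
}}

```text
t: 15.4
tool_pos: [0.5403, -0.0666, 0.152]
orientation: [-2.147, -2.293, -0.001]
force: [-0.4, 2.1, 1.6]
opening: 0.0115
gripper_force: 30.0
```

Emit:
{"api": "move_arm", "payload": {
  "plan": [
    [0, 0, 0, 0.1, 0, 0, 0],
    [0, 0, 0, 0.1, 0, 0, 0],
    [0, 0, 0, 0.1, 0, 0, 0],
    [0, 0, 0, 0.1, 0, 0, 0],
    [0, 0, 0, 0.05, 0, 0, 0],
    [0, 0, 0, 0, 0, 0, 0],
    [0, 0, 0, 0, 0, 0, 0],
    [0, 0, 0, 0, 0, 0, 0],
    [0, 0, 0, 0, 0, 0, 0],
    [0, 0, 0, 0, 0, 0, 0]
  ],
  "force": 8
}}

```text
t: 16.4
tool_pos: [0.5395, -0.0557, 0.1519]
orientation: [-2.147, -2.293, -0.0]
force: [0.3, 1.4, 2.9]
opening: 0.0119
gripper_force: 8.0
```

Run:
```python
from m import *
go([.542,-.0962,.1515],93.9)
c=cam('wrist'); p=read_state()['tool_pos']; meas(c,p); lipyaw(c,p)
s=read_state(); print(s['force'],s['wrist_torque'])
```

```text
t 16.4 pos [ 0.5395 -0.0557  0.1519] yaw 93.76 tilt [-1.e-04  5.e-04 -1.e+00] F [0.29 1.4  2.85] open 0.011888560039352156 8.00013855099678
units [-1.625 -0.006  0.013] turn -0.023
tcp XY 0.5344 -0.0922 lip 1084 [0.1122 0.1135 0.1146] expected 0.1118 X [0.5003 0.5064 0.514 ] Ymax -0.0648
lip yaw err deg -5.168793486667563
wall 811 [0.5002 0.5066 0.514 ] [-0.11173049 -0.06563457]
wall yaw err -5.618157059810049
left end Y -0.007109704634428657 1045
outer 55 55 yaw -0.1430691251908224 X at ymid 0.5004807247720282 Yrange -0.10566574780601079 -0.06482657757028033
inner 55 30 yaw -3.4701691814678295 X at ymid 0.5129792589193002 Yrange -0.10599197397827655 -0.06539793849967765
[0.22296744 1.3479878  0.92020512] [ 0.17985685 -0.01385544  0.04839348]
```

Emit:
{"api": "move_arm", "payload": {
  "plan": [
    [0, 0, 0, 0.03, 0, 0, 0],
    [0, 0, 0, 0.03, 0, 0, 0],
    [0, 0, 0, 0.03, 0, 0, 0],
    [0, 0, 0, 0.03, 0, 0, 0],
    [0, 0, 0, 0.03, 0, 0, 0],
    [0, 0, 0, 0.03, 0, 0, 0],
    [0, 0, 0, 0.03, 0, 0, 0],
    [0, 0, 0, 0.03, 0, 0, 0],
    [0, 0, 0, 0.03, 0, 0, 0],
    [0, 0, 0, 0.03, 0, 0, 0]
  ],
  "force": 5
}}

```text
t: 17.45
tool_pos: [0.539, -0.0484, 0.1519]
orientation: [-2.147, -2.293, 0.0]
force: [0.8, -1.4, 0.7]
opening: 0.0118
gripper_force: 5.0
```

Emit:
{"api": "move_arm", "payload": {
  "plan": [
    [0, 0, 0, 0.02, 0, 0, 0],
    [0, 0, 0, 0.02, 0, 0, 0],
    [0, 0, 0, 0.02, 0, 0, 0],
    [0, 0, 0, 0.02, 0, 0, 0],
    [0, 0, 0, 0.02, 0, 0, 0],
    [0, 0, 0, 0.02, 0, 0, 0],
    [0, 0, 0, 0.02, 0, 0, 0],
    [0, 0, 0, 0.02, 0, 0, 0],
    [0, 0, 0, 0.02, 0, 0, 0],
    [0, 0, 0, 0.02, 0, 0, 0]
  ]
}}

```text
t: 18.45
tool_pos: [0.5387, -0.0434, 0.1519]
orientation: [2.147, 2.293, -0.0]
force: [0.3, -1.4, 0.2]
opening: 0.0119
gripper_force: 5.0
```

Run:
```python
from m import *
c=cam('wrist'); p=read_state()['tool_pos']; meas(c,p); lipyaw(c,p); print(read_state()['force'])
```

```text
tcp XY 0.5345 -0.0798 lip 714 [0.1124 0.1136 0.1146] expected 0.1119 X [0.5002 0.5059 0.514 ] Ymax -0.0656
lip yaw err deg -9.486741641426592
wall 533 [0.5002 0.5059 0.514 ] [-0.10091027 -0.0659363 ]
wall yaw err -9.387293994024464
left end Y -0.006890801630487061 975
outer 36 36 yaw 0.29568171808502663 X at ymid 0.5004949006116369 Yrange -0.09294323587029182 -0.0659760644312224
inner 36 19 yaw -14.559687191045574 X at ymid 0.5124721950341248 Yrange -0.09230821627013275 -0.06745773748326708
[ 0.12961051 -1.92427897  0.51289683]
```

Emit:
{"api": "move_arm", "payload": {
  "plan": [
    [0, 0, 0, 0.02, 0, 0, 0],
    [0, 0, 0, 0.02, 0, 0, 0],
    [0, 0, 0, 0.02, 0, 0, 0],
    [0, 0, 0, 0.02, 0, 0, 0],
    [0, 0, 0, 0.02, 0, 0, 0],
    [0, 0, 0, 0.02, 0, 0, 0],
    [0, 0, 0, 0.02, 0, 0, 0],
    [0, 0, 0, 0.02, 0, 0, 0],
    [0, 0, 0, 0.02, 0, 0, 0],
    [0, 0, 0, 0.02, 0, 0, 0]
  ]
}}

```text
t: 19.5
tool_pos: [0.5384, -0.0384, 0.1519]
orientation: [-2.147, -2.293, -0.0]
force: [-0.3, -2.0, 0.3]
opening: 0.0117
gripper_force: 5.0
```

Emit:
{"api": "move_arm", "payload": {
  "plan": [
    [0, 0, 0, 0.02, 0, 0, 0],
    [0, 0, 0, 0.02, 0, 0, 0],
    [0, 0, 0, 0.02, 0, 0, 0],
    [0, 0, 0, 0.02, 0, 0, 0],
    [0, 0, 0, 0.02, 0, 0, 0],
    [0, 0, 0, 0.02, 0, 0, 0],
    [0, 0, 0, 0.02, 0, 0, 0],
    [0, 0, 0, 0.02, 0, 0, 0],
    [0, 0, 0, 0.02, 0, 0, 0],
    [0, 0, 0, 0.02, 0, 0, 0]
  ]
}}

```text
t: 20.5
tool_pos: [0.5386, -0.0339, 0.1525]
orientation: [2.147, 2.292, 0.001]
force: [2.2, -5.3, 2.9]
opening: 0.012
gripper_force: 5.0
```

Emit:
{"api": "move_arm", "payload": {
  "plan": [
    [0, 0, 0, 0, 0, 0, 0],
    [0, 0, 0, 0, 0, 0, 0],
    [0, 0, 0, 0, 0, 0, 0],
    [0, 0, 0, 0, 0, 0, 0],
    [0, 0, 0, 0, 0, 0, 0],
    [0, 0, 0, 0, 0, 0, 0],
    [0, 0, 0, 0, 0, 0, 0],
    [0, 0, 0, 0, 0, 0, 0],
    [0, 0, 0, 0, 0, 0, 0],
    [0, 0, 0, 0, 0, 0, 0]
  ]
}}

```text
t: 21.5
tool_pos: [0.5386, -0.0339, 0.1526]
orientation: [2.147, 2.292, 0.001]
force: [2.6, -5.7, 3.0]
opening: 0.0123
gripper_force: 5.0
```

Run:
```python
from m import *
c=cam('wrist'); s=read_state(); p=s['tool_pos']; meas(c,p); print(s['force'],s['wrist_torque'],yaw(),p)
P=pts(c).reshape(-1,3)
# bar centre/ends
for n in('wrist',):
    d=np.hypot(P[:,0]-p[0],P[:,1]-p[1]); B=P[(d<.06)&(abs(P[:,2]-(p[2]+.019))<.006)]
    th=np.radians(3.9); ey=np.array([-np.sin(th),np.cos(th)]); print('bar top Y max',np.percentile(B[:,:2]@ey,[1,99]),'tcpY',p[:2]@ey,np.percentile(B[:,2],[5,50,95]))
save(c,'w5.png',(200,60,380,280),2.5)
```

```text
tcp XY 0.5351 -0.0704 lip 626 [0.11   0.1146 0.1182] expected 0.1126 X [0.4927 0.5052 0.5144] Ymax -0.011
lip yaw err deg 2.3598592594676218
wall 107 [0.5005 0.5079 0.5144] [-0.08571691 -0.06617112]
wall yaw err -12.790216141338854
left end Y -0.007086586193329005 914
[ 1.99049685 -5.6272382   2.70247753] [-0.9202995  -0.36522009  0.06756866] 93.74509172837942 [ 0.53864562 -0.03386514  0.15256198]
bar top Y max [-0.10278538 -0.03955849] tcpY -0.07042285417785521 [0.16798504 0.17262982 0.17530564]
```

View pics/w5.png

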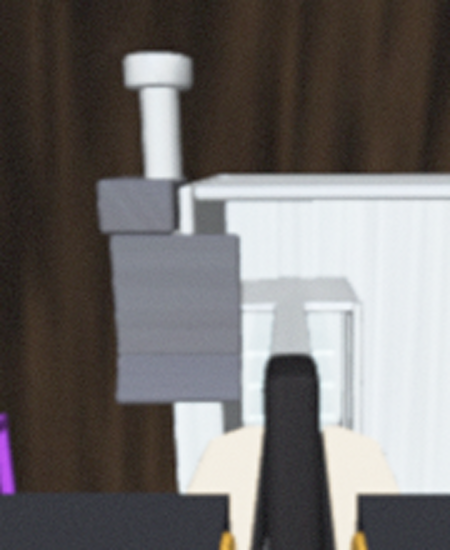

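The view shows the lip under the hood (hood at (175,320)), and the basket is against the stop. I'll check whether it has tilted.

Run:
```python
from m import *
c=cam('wrist'); s=read_state(); p=s['tool_pos']; print(s['force'])
P=pts(c).reshape(-1,3); th=np.radians(3.9); ex=np.array([np.cos(th),np.sin(th)]); ey=np.array([-ex[1],ex[0]])
X=P[:,:2]@ex-p[:2]@ex; Y=P[:,:2]@ey-p[:2]@ey; Z=P[:,2]
for n,m in(('bar',(abs(X)<.005)&(Y>0)&(Y<.034)&(abs(Z-p[2]-.019)<.008)),('lip',(X>-.034)&(X<-.022)&(Y>-.03)&(Y<.005)&(abs(Z-.114)<.006)),('box rim',(abs(X)<.02)&(Y>.027)&(Y<.036)&(abs(Z-.085)<.01))):
    print(n,m.sum(),np.median(Z[m]),np.polyfit(np.c_[Y[m]],Z[m],1) if m.sum()>5 else '',np.percentile(Y[m],[2,98]))
```

```text
[ 2.27404013 -4.74395672  3.11310707]Traceback (most recent call last):
  File "<stdin>", line 6, in <module>
    raise TypeError("expected 1D vector for x")
TypeError: expected 1D vector for x
```

Run:
```python
from m import *
c=cam('wrist'); s=read_state(); p=s['tool_pos']; print(s['force'])
P=pts(c).reshape(-1,3); th=np.radians(3.9); ex=np.array([np.cos(th),np.sin(th)]); ey=np.array([-ex[1],ex[0]])
X=P[:,:2]@ex-p[:2]@ex; Y=P[:,:2]@ey-p[:2]@ey; Z=P[:,2]
for n,m in(('bar',(abs(X)<.005)&(Y>0)&(Y<.034)&(abs(Z-p[2]-.019)<.008)),('lip',(X>-.034)&(X<-.022)&(Y>-.03)&(Y<.005)&(abs(Z-.114)<.006)),('box rim',(abs(X)<.02)&(Y>.027)&(Y<.036)&(abs(Z-.085)<.01))):
    print(n,m.sum(),np.median(Z[m]),np.polyfit(Y[m],Z[m],1) if m.sum()>5 else '',np.percentile(Y[m],[2,98]) if m.sum() else '')
```

```text
[ 2.93337584 -4.98462698  2.62019091]
bar 1154 0.17262416830207417 [-0.08350509  0.17370341] [0.00060448 0.03093651]
lip 396 0.11460399829998127 [-0.02017158  0.11451471] [-0.02050785  0.00450821]
box rim 170 0.08385966665304066 [2.81756062 0.00519035] [0.02702803 0.02818701]
```

```bash
cat >> m.py <<'E'
def slopes(c,p):
    P=pts(c).reshape(-1,3); th=np.radians(3.9); ex=np.array([np.cos(th),np.sin(th)]); ey=np.array([-ex[1],ex[0]]); p=np.array(p)
    X=P[:,:2]@ex-p[:2]@ex; Y=P[:,:2]@ey-p[:2]@ey; Z=P[:,2]-p[2]
    for n,m in(('bar',(abs(X)<.005)&(Y>0)&(Y<.034)&(abs(Z-.019)<.008)),('lip',(X>-.034)&(X<-.022)&(Y>-.03)&(Y<.005)&(abs(Z+.038)<.006))):
        print(n,m.sum(),np.median(Z[m])+p[2],np.polyfit(Y[m],Z[m],1))
E
python3 - <<'E'
from m import *
slopes(pickle.load(open('w3.pkl','rb')),[.5404,-.094,.2989])
slopes(cam('wrist'),read_state()['tool_pos'])
E
```

```text
bar 1190 0.31934197367441786 [-0.07142747  0.02127859]
lip 388 0.2606411597814174 [ 0.00439253 -0.03826077]
bar 1154 0.17261421507472535 [-0.08687663  0.02116018]
lip 392 0.114660849080895 [-0.02737189 -0.038091  ]
```

Emit:
{"api": "move_arm", "payload": {
  "plan": [
    [0, 0, 0, -0.01, 0, 0, 0],
    [0, 0, 0, -0.01, 0, 0, 0],
    [0, 0, 0, 0, 0, 0, 0],
    [0, 0, 0, 0, 0, 0, 0],
    [0, 0, 0, 0, 0, 0, 14],
    [0, 0, 0, 0, 0, 0, 16],
    [0, 0, 0, 0, 0, 0, 20],
    [0, 0, 0, 0, 0, 0, 30],
    [0, 0, 0, 0, 0, 0, 40],
    [0, 0, 0, 0, 0, 0, 40]
  ]
}}

```text
t: 22.7
tool_pos: [0.5379, -0.0338, 0.1517]
orientation: [-2.147, -2.293, 0.0]
force: [1.0, -0.0, -0.6]
opening: 0.0381
gripper_force: 0.0
```

Run:
```python
from m import *
s=read_state(); print(s['force'],s['opening'],s['tool_pos']); c=cam('wrist'); slopes(c,s['tool_pos']); lipyaw(c,s['tool_pos'])
```

```text
[ 0.96983618 -0.03686603 -0.60754323] 0.0380849080967338 [ 0.53785418 -0.03380853  0.15166752]
bar 981 0.17126350127364362 [-0.07041745  0.02032784]
lip 180 0.11353022451843664 [ 0.01214733 -0.03805482]
outer 34 8 yaw -12.923459757404364 X at ymid 0.5170410185862284 Yrange -0.11781342251201435 -0.010962294474127943
inner 34 24 yaw 3.782768205391566 X at ymid 0.5115288615363281 Yrange -0.11825311665963102 -0.011552854334929676
```

Emit:
{"api": "move_arm", "payload": {
  "plan": [
    [0, 0, 0, 0, 0, -0.2, 40],
    [0, 0, 0, 0, 0, -0.4, 40],
    [0, 0, 0, 0, 0, -0.6, 40],
    [0, 0, 0, 0, 0, -0.8, 40],
    [0, 0, 0, 0, 0, -0.8, 40],
    [0, 0, 0, 0, 0, -0.8, 40],
    [0, 0, 0, 0, 0, -0.5, 40],
    [0, 0, 0, 0, 0, 0, 40],
    [0, 0, 0, 0, 0, 0, 40],
    [0, 0, 0, 0, 0, 0, 40]
  ]
}}

```text
t: 23.75
tool_pos: [0.5375, -0.0338, 0.2531]
orientation: [-2.146, -2.292, 0.002]
force: [-0.1, -0.5, -0.5]
opening: 0.0399
gripper_force: 0.0
```

Run:
```python
from m import *
s=read_state(); c=cam('wrist'); save(c,'w6.png',s=1.0)
p=[.5379,-.0338,.1517]; slopes(c,p)
P=pts(c).reshape(-1,3); B=P[(np.hypot(P[:,0]-p[0],P[:,1]-p[1])<.06)&(abs(P[:,2]-.171)<.006)]; r=cv2.minAreaRect((B[:,:2]*1000).astype(np.float32)); th=np.radians(3.9)
d=np.array(r[0])/1000-[.5869,-.0931]; print(r,'trough xy',d@[np.cos(th),np.sin(th)],d@[-np.sin(th),np.cos(th)],s['tool_pos'])
```

```text
bar 373 0.1712218118122558 [-0.03958174  0.01987429]
lip 343 0.11361418469003097 [ 0.00156443 -0.03810235]
((539.8369140625, -37.00695037841797), (11.500101089477539, 65.0181655883789), 4.282188892364502) trough xy -0.04313891587902068 0.05916416322904051 [ 0.53747118 -0.03383701  0.25313244]
```

View pics/w6.png

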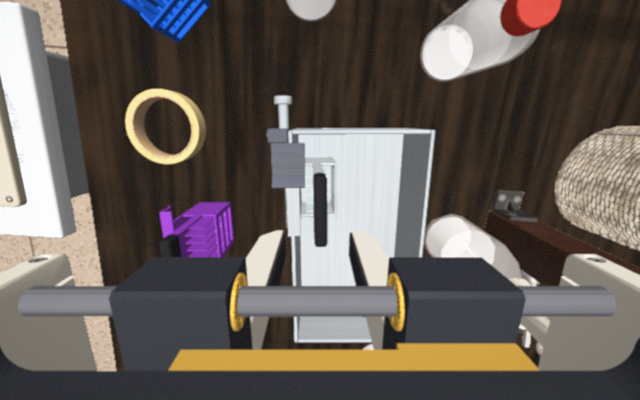

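The basket hangs level on the near rim with its lip under the hood. Its bar is at about (320,210), square to the wall, at trough y of about 60 mm. The gripper is clear, so I'm handing in.

```bash
python3 -c "
from plant import *
print(close_job())"
```

```text
the job is handed in; nothing more can be done
None
```

I handed the job in: the basket hangs level and released on the near rim under the hood at about trough y 60 mm, after touching the stop screw for over a second at roughly 4 N (estimated from the wrist force); the hand-in returned no verdict.

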